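Hardness reading on a moulded rubber cap

TASK

Slip the red rubber cap, open side down, over the tall post of the steel stand until the post carries its top, and let go. Then lift the dial hardness gauge out of its wooden rest by the handle and hold it upright with its foot flat in the middle of the cap's white ring, handle pushed gently down until its lower edge is in the green band. Finish while still holding it so, for me to read the dial, and leave the other things on the bench where they are.

Things in the scene. Friction and masses are not known exactly. Their poses are not given: they have to be found in the camera images.
- cap: Brick-red moulded rubber end cap, a round cup standing open side down: outside diameter 50, height 38; bore 38 wide and 30 deep from below; closed top 8 thick. Origin: centre of its lower rim; z up through the closed top. 55 g or so.
- spot (a point): Middle of the cap's closed top (38 above the cap's origin), where a small white dot stands in a white painted ring of inside diameter 26.
- cap_seat (a point): Middle of the underside of the cap's closed top (30 above the cap's origin), the face that rests on the post.
- stand: Fixed steel stand: grey base plate 90 (x) by 130 (y) by 14 high, origin at the centre of its underside. Its tall post is 32 in diameter, stands at x 0, y -25 of the stand and rises to 78 above the worktop, with a collar 50 in diameter and 6 high at its foot. Two short spare posts (18 and 12 in diameter, tops 36 above the worktop) stand near the plate's +y end.
- post_top (a point): Centre of the flat top of the tall post, 78 above the worktop.
- rest: Fixed wooden rest of the gauge, 70 x 70 x 36 high, with an upright hole of 22 diameter through its middle. Origin: centre of its underside. The gauge hangs in the hole by its collar and lifts straight out.
- gauge: Dial hardness gauge, 0.2 kg, upright in its rest. Origin: centre of the foot's underside; z up its axis; white dial faces -x. From below: foot 18 in diameter, spindle 14, collar 30 in diameter at 24 to 28, round black dial case (58 across, 28 thick in x) at 35 to 93, stem 14 with a green band at 99 to 105, handle. A thin sprung tip sticks 2.5 out of the foot.
- gauge_foot (a point): Centre of the underside of the gauge's foot (the gauge's origin).
- gauge_grip (a point): Point on the handle where to grip it, 133 above the foot and 2 above the handle's middle. The blue-grey handle is a rounded block 24 thick (gauge x), 34 wide (gauge y) and 46 high, from 108 to 154 above the foot; grip its two flat faces across the 24 mm. Moves with the handle.
- gauge_handle (a joint): How far the handle is pushed down its stem (m): 0 at rest, stop at 0.012. A spring resists with 4.2 N at 0 plus 0.7 N per mm. The handle's lower edge is in the green band between 0.003 and 0.009. The parts below it weigh about 1.5 N, so the foot presses with the spring's force plus that.
- gauge_tip (a joint): How far the sprung tip is pushed into the foot (m): 0 out; 1 N at first and 2 N more per mm, stop at 0.0025. With the foot flat on the cap it reads about 0.0017, because the tip sinks a little into the rubber. The dial's red pointer follows it.
- timer: White bench timer with an orange knob, 39 x 72 x 72, loose; bystander. Origin under its centre. Behind it rises the big beige analyser (fixed, over 350 high, front at about x 0.55, from y 0.2 leftwards): swing the arm clear of it.
- tape_roll: Roll of cream masking tape lying flat, 90 across, 18 high, loose; bystander.
- reagent_c: Small white bottle with a red cap, 44 across, 82 high, loose; bystander.
- pen: White and black pen, 138 long, 12 thick, lying near the front edge, loose; bystander.
Not all that is in view belongs to the job. There is more than one size of the gauge; the one meant has the size given above.

How it is judged:
By the outcome, as a careful person would: the job done as asked, in the order asked, and still so for the second after the job is handed in, while the arm keeps its last pose, push and grip.
It also fails if it takes over 61 s, if anything falls off the work surface, if the arm or the gripper's body presses on something with over 40 N, if the wrist force passes 120 N, or if a joint passes its speed limit or range.

ROBOT

A 6-joint arm with a two-finger parallel gripper is mounted at the origin on a cart in front of the work surface, level with it; the furniture and walls round the work are solid. World frame = base frame: x ahead of the robot, y to its left, z up, the work surface at z = 0. Lengths are in mm, angles in rad, forces in N, time in s.
With the tool pointing down it reaches from about 425 to 950 mm from the base axis. Payload 3.5 kg.
Tool frame: the origin (TCP) lies at the very end of the fingers, on their centre line; the grasp point (between the pads) lies 19 mm behind it; z points along the fingers, y is the line along which they close (so a half turn about z gives the same grasp; the last joint's range is limited). The gripper opens to 85 mm and grips with 20 to 120 N. Pads are 22 mm wide; open, the fingers measure 114 mm over their backs; the gripper's body (76 mm by 85 mm) begins 54 mm behind the grasp point. The pads swing forward as they close: fully open they stand 13 mm farther back than shut.
Start: joints at [1.184, 0.286, 1.577, -0, 1.279, -0.15], TCP at [158.314, 656.157, 207.725] pointing down, gripper open.
Joint ranges: [-2.77, 2.77], [-0.9, 2.22], [0.21, 2.48], [-1.53, 4.67], [0.24, 2.81], [-2.84, 2.84]. Speed limits (rad/s): [2.79, 2.79, 3.14, 3.14, 3.14, 3.14].

INTERFACE

Orientations are given as a rotation vector (axis times angle).
In Python, from bench import move_pose, move_linear, movej, gripper_open, grasp, hold, ik, state, read_camera, MotionError, finish_job gives the robot as it stands. The module is installed in compiled form; this text tells all that it offers. Calls block until the motion is done:
- move_pose(position, orientation): joint-space move of the TCP to a pose.
- move_linear(position, frame=None, speed=150, max_force=None): straight line of the TCP; frame=None keeps the orientation; speed is the mean speed in mm/s. With max_force (N) it stops when the force on the tool has changed by that much, and returns True; else False.
- movej(angles): joint-space move.
- gripper_open() and grasp(newtons=None): open the fingers fully, or close them until they stop; newtons is the grip in N (None keeps the last).
- hold(seconds).
- ik(position, orientation): joint angles nearest the present ones, or None.
- state(): the state.
- read_camera(name): name is "scene" or "top"; returns a dict with "pixels" (420x560x3 uint8, red, green, blue), "camera_matrix" (3x3 intrinsics, pixels), "R" (3x3) and "t" (3): a world point X has camera coordinates R X + t. Camera axes: x right, y down, z forward; pixel columns grow to the right and rows downward; lengths in mm; the calibration is good to about 2 mm. A picture is of the moment at which its call begins. There is no depth.
A pose or a line that the arm cannot do raises MotionError and nothing moves.
- finish_job(): hands the job in; it is judged then, once.
The state is a dict: "time": time; "joint_pos": joint angles; "qvel": joint speeds; "joint_torque": joint torques, N m; "tcp_pos": TCP position; "ee_rot": TCP orientation; "ft_force": force on the tool from outside, world axes, zero at the start; "torque": the same for the moment, N m; "finger_gap": finger opening in mm; "grasp_force": force on a finger pad.
Only numpy, scipy, OpenCV 4.12 (cv2) and the standard library are available. Lean on these libraries where they do the work, as an engineer would, in place of code of your own. Each camera call takes 0.05 s, during which the arm holds its last target. There are 200 camera calls.

## Working session

There is one attempt and no reset: what is moved stays moved. The work goes in short steps, each a Python script; the robot and the scene stay as the last script left them, time stands still between calls to the robot, and variables do not carry over. Pictures are saved under pics/ and viewed, at most 13 in all, crops included, and the job is handed in when it is done.

```bash
mkdir -p pics; cat > h.py <<'E'
import numpy as np, cv2
from bench import *
def snap(name,fn,crop=None,s=1):
    c=read_camera(name); im=c["pixels"][:,:,::-1].copy()
    if crop: x0,y0,x1,y1=crop; im=im[y0:y1,x0:x1]
    if s!=1: im=cv2.resize(im,None,fx=s,fy=s,interpolation=cv2.INTER_CUBIC)
    cv2.imwrite("pics/"+fn,im); return c
def back(c,u,v,z):
    K,R,t=map(np.array,(c["camera_matrix"],c["R"],c["t"]))
    C=-R.T@t; d=R.T@np.linalg.inv(K)@np.array([u,v,1.]); return C+d*(z-C[2])/d[2]
def proj(c,X):
    p=np.array(c["camera_matrix"])@(np.array(c["R"])@np.array(X,float)+np.array(c["t"])); return p[:2]/p[2]
E
python3 - <<'E'
from h import *
for n in("scene","top"):
    c=snap(n,n+"1.png",s=1.4); print(n,np.array(c["camera_matrix"]).round(1).tolist(),(-np.array(c["R"]).T@c["t"]).round())
print(state())
E
```

```text
scene [[435.6, 0.0, 272.6], [0.0, 435.6, 204.9], [0.0, 0.0, 1.0]] [ 493. -455. 1036.]
top [[418.9, 0.0, 279.8], [0.0, 418.9, 208.7], [0.0, 0.0, 1.0]] [ 415.   25. 1335.]
{'time': 0.1, 'joint_pos': array([ 1.18395569e+00,  2.87128121e-01,  1.57801701e+00,  2.18194437e-05,
        1.27856683e+00, -1.49958006e-01]), 'qvel': array([ 5.98887335e-04, -1.39324177e-03, -3.52360787e-03,  1.26407739e-03,
        3.09170496e-05, -6.90043704e-04]), 'joint_torque': array([ 6.70426689e-04, -4.07294726e+01, -2.93699867e+01, -1.25292167e-04,
        3.52905758e-03,  1.83211023e-05]), 'tcp_pos': array([158.10299945, 655.57675914, 206.45885695]), 'ee_rot': array([-0.37116586, -3.11900186,  0.0032005 ]), 'ft_force': array([ 0.85623084, -0.4928664 ,  0.21281135]), 'torque': array([0.02467702, 0.05136245, 0.01451732]), 'grasp_force': 0.0, 'finger_gap': 85.64678034192417}
```

View pics/scene1.png

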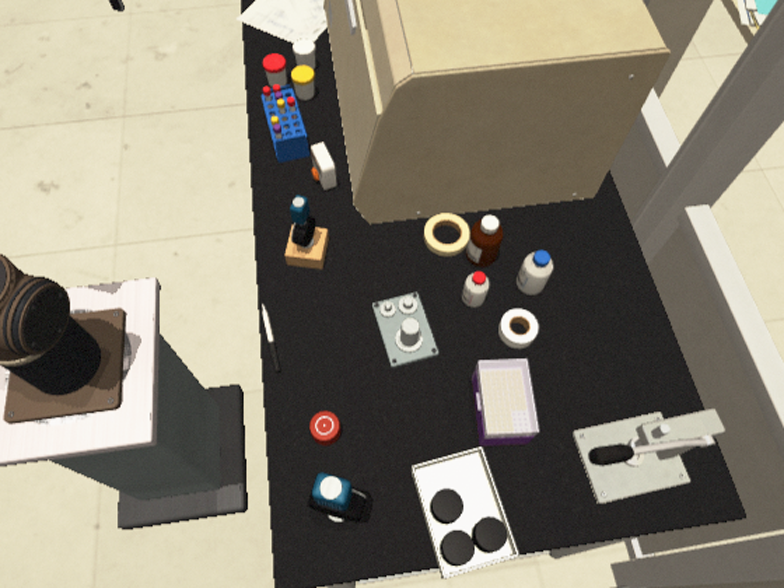

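View pics/top1.png

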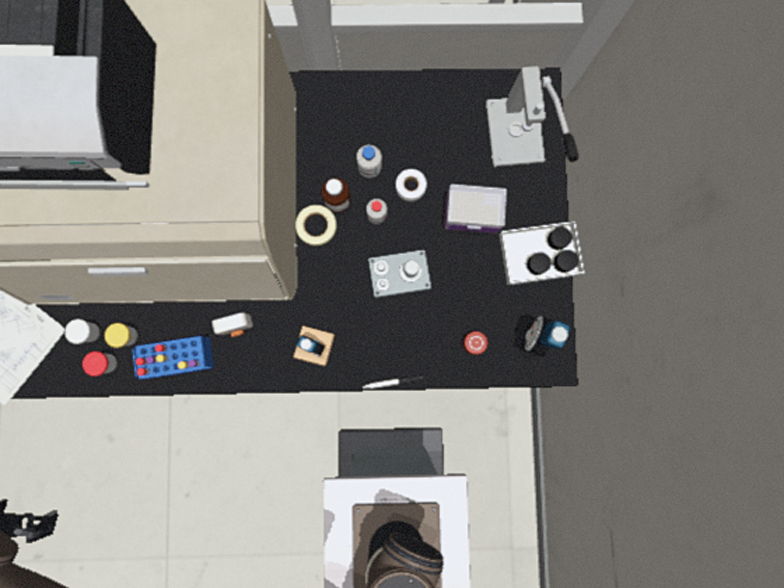

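The scene picture shows the cap at about (325,426), the stand's tall post at (409,328) and the small gauge in its rest at (303,240). A bigger decoy gauge stands at (335,498). Next I'll enlarge these areas.

```bash
python3 - <<'E'
from h import *
cs={n:read_camera(n) for n in("scene","top")}
np.save("cams.npy",cs,allow_pickle=True)
rows=[]
for n,l in(("scene",[(232,304),(290,234),(218,163)]),("top",[(340,245),(286,195),(222,246)])):
    r=[]
    for u,v in l:
        im=cs[n]["pixels"][v-36:v+36,u-32:u+32,::-1]
        t=cv2.resize(im,None,fx=4,fy=4,interpolation=cv2.INTER_CUBIC)
        for k in range(0,256,40): cv2.putText(t,str(u-32+k//4),(k,8),0,.3,(0,255,255)); cv2.line(t,(k,9),(k,14),(0,255,255))
        for k in range(0,288,40): cv2.putText(t,str(v-36+k//4),(0,k+4),0,.3,(0,255,0)); cv2.line(t,(20,k),(25,k),(0,255,0))
        r.append(t)
    rows.append(np.hstack(r))
cv2.imwrite("pics/tiles.png",np.vstack(rows))
E
```

```text
(no output)
```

View pics/tiles.png

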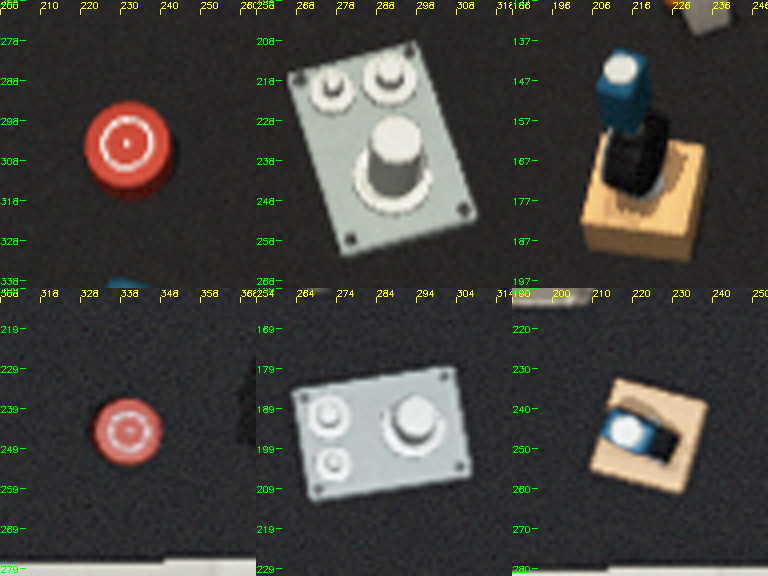

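The tiles give these centres in raw pixels:

| Point | Scene | Top |
|---|---|---|
| Cap dot | (231.1,303.4) | (339.9,244.4) |
| Post top | (292.4,231.9) | (293.6,190.1) |
| Handle top disc | (212.6,143.6) | (218.6,245.1) |

The rest is turned by about 15° in the top view.

```bash
python3 - <<'E'
from h import *
cs=np.load("cams.npy",allow_pickle=True).item()
def tri(a,b):
    A=[]
    for n,p in(("scene",a),("top",b)):
        c=cs[n];P=np.array(c["camera_matrix"])@np.c_[c["R"],c["t"]]; A.append((P,p))
    X=cv2.triangulatePoints(A[0][0],A[1][0],np.array(a,float),np.array(b,float)); return (X[:3]/X[3]).ravel().round(1)
for nm,z,a,b in(("cap",38,(231.1,303.4),(339.9,244.4)),("post",78,(292.4,231.9),(293.6,190.1)),("handle",166,(212.6,143.6),(218.6,245.1))):
    print(nm,back(cs["scene"],*a,z).round(1),back(cs["top"],*b,z).round(1),tri(a,b))
def T(x,y,u0,v0): return ((x+.5)/4-.5+u0,(y+.5)/4-.5+v0)
def quad(n,pts,z,u0,v0):
    P=np.array([back(cs[n],*T(x,y,u0,v0),z)[:2] for x,y in pts]); d=P-np.roll(P,-1,0)
    print(n,P.round(0).tolist(),"c",P.mean(0).round(1),"ang",np.degrees(np.arctan2(d[:,1],d[:,0])).round(1),"len",np.hypot(*d.T).round(0))
quad("scene",[(92,140),(194,146),(180,235),(71,222)],36,186,127)
quad("top",[(105,91),(195,115),(171,204),(79,179)],36,190,210)
quad("scene",[(32,74),(160,41),(220,217),(89,256)],14,258,198)
quad("top",[(36,102),(199,78),(215,187),(55,213)],14,254,159)
c=cs["top"]
E
```

```text
cap [ 442.9 -182.8   38. ] [ 442.8 -183.9   38. ] [ 442.9 -183.5   40.5]
post [607.9 -42.1  78. ] [609.1 -42.8  78. ] [608.3 -42.7  79.6]
handle [444.2 178.  166. ] [445.4 174.  166. ] [444.9 173.1 172.8]
scene [[421.0, 215.0], [490.0, 200.0], [473.0, 132.0], [403.0, 152.0]] c [446.7 174.5] ang [ 168.    76.5  -15.8 -106.7] len [70. 70. 73. 65.]
top [[488.0, 199.0], [468.0, 130.0], [400.0, 149.0], [421.0, 219.0]] c [444.4 174. ] ang [  73.9  -15.8 -106.3  163.2] len [72. 70. 73. 70.]
scene [[554.0, 40.0], [641.0, 52.0], [657.0, -76.0], [572.0, -89.0]] c [605.8 -18.4] ang [-172.1   97.2    9.3  -82.2] len [ 88. 128.  86. 130.]
top [[640.0, 52.0], [657.0, -79.0], [569.0, -89.0], [551.0, 39.0]] c [604.3 -19.1] ang [  97.4    6.6  -81.9 -171.4] len [132.  89. 129.  90.]
```

The cap is at (442.9,-183.5) and the post top at (608.4,-43). The gauge axis is at (445,174), yawed -16°. I'll retract, swing high past the analyser and grip the cap, with a first centring squeeze.

```bash
cat >> h.py <<'E'
from scipy.spatial.transform import Rotation as Ro
def down(a): return (Ro.from_euler('z',a,degrees=True)*Ro.from_euler('x',180,degrees=True)).as_rotvec()
def st(*k):
    s=state(); print(round(s["time"],2),s["tcp_pos"].round(1),"F",s["ft_force"].round(1),"gap",round(float(s["finger_gap"]),1),"gf",round(float(s["grasp_force"]),1),*k)
E
python3 - <<'E'
from h import *
print(ik([445,174,145],down(74)),ik([443,-183,10],down(134)),ik([443,-183,10],down(74)),ik([608,-43,250],down(74)))
r=state()["ee_rot"]
print(ik([115,468,280],r))
move_linear([115,468,280],speed=300); st()
move_pose([443,-183.5,150],down(134)); st()
move_linear([443,-183.5,12],speed=150); st()
grasp(20); st()
gripper_open(); 
move_pose([443,-183.5,12],down(74))
grasp(30); st()
E
```

```text
[ 1.59959201e-01 -9.42095637e-02  2.10686720e+00 -8.88178420e-16
  1.12893502e+00  4.39211881e-01] [-0.60383948  0.12557029  2.17468978  0.          0.84133258 -1.37178435] [-6.03839480e-01  1.25570293e-01  2.17468978e+00 -4.44089210e-16
  8.41332577e-01 -3.24586800e-01] [-2.36912128e-01  1.13844141e-01  1.69956210e+00 -4.44089210e-16
  1.32818642e+00  4.23405521e-02]
[ 1.11897225e+00 -2.00381823e-01  1.94898866e+00 -1.03434855e-04
  1.39447574e+00 -2.14973839e-01]
1.03 [115.2 468.4 279.8] F [0.1 0.8 0.4] gap 85.3 gf 0.0
3.65 [ 443.3 -182.9  150.1] F [-0.8 -0.  -0.1] gap 85.7 gf 0.0
4.72 [ 443.8 -184.    12.9] F [-0.1  0.4 -0.1] gap 85.3 gf 0.0
5.48 [ 445.1 -185.1   14.4] F [-0.9 -0.8  7.3] gap -0.3 gf 3.8
8.02 [ 444.5 -184.7   14.4] F [-1.7  0.4 11.3] gap -0.2 gf 5.5
```

```bash
python3 - <<'E'
from h import *
a=snap("scene","s2.png",(140,180,400,400)); b=snap("top","t2.png",(220,150,480,370))
def im(c,x0,y0): return cv2.resize(c["pixels"][y0:y0+200,x0:x0+130,::-1],None,fx=3,fy=3,interpolation=cv2.INTER_CUBIC)
cv2.imwrite("pics/two.png",np.hstack([im(a,160,210),im(b,275,160)]))
print(proj(a,[444,-184,14]),proj(b,[444,-184,14]))
E
```

```text
[232.41897922 306.50516791] [338.69757723 244.19535321]
```

View pics/two.png

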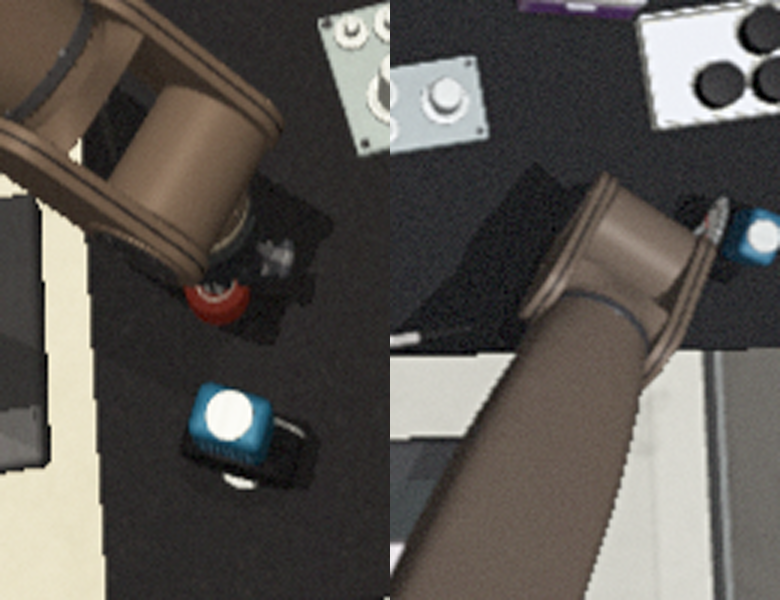

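The cap is still in place at raw (232,308), but the fingers report fully shut with an upward push. I'll zoom in.

```bash
python3 - <<'E'
from h import *
a=read_camera("scene")
im=a["pixels"][265:335,200:300,::-1]; im=np.clip(im.astype(float)*1.8,0,255).astype(np.uint8)
cv2.imwrite("pics/z.png",cv2.resize(im,None,fx=8,fy=8,interpolation=cv2.INTER_CUBIC))
for X in([444,-184,14],[444,-184,38],[485,-196,14],[485,-196,38],[444,-184,80],[485,-196,80]): print(X,((proj(a,X)-[200,265])*8).round())
st(state()["joint_pos"].round(3))
E
```

```text
[444, -184, 14] [259. 332.]
[444, -184, 38] [253. 311.]
[485, -196, 14] [403. 353.]
[485, -196, 38] [399. 332.]
[444, -184, 80] [242. 271.]
[485, -196, 80] [393. 293.]
8.17 [ 444.5 -184.7   14.4] F [-1.9  0.6 10.7] gap -0.0 gf 5.5 [-6.050e-01  1.200e-01  2.171e+00 -1.000e-03  8.480e-01 -3.260e-01]
```

View pics/z.png

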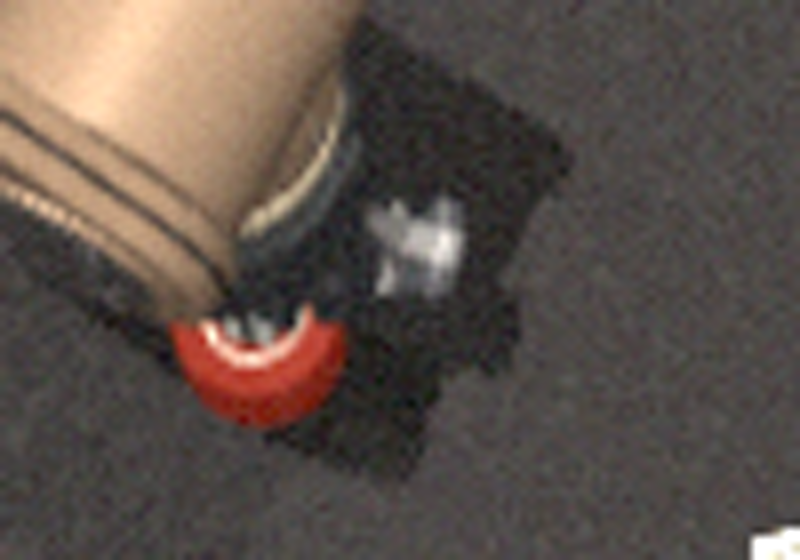

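The shut fingertips seem to rest on the cap's top, although the TCP reads z=14. I'll check the true tip height by touching the bare bench.

```bash
python3 - <<'E'
from h import *
move_linear([444,-184,75],speed=200); st()
move_pose([500,-100,60],down(74)); st()
print(move_linear([500,-100,-3],speed=60,max_force=6)); st()
move_linear([500,-100,45],speed=200); gripper_open(); st()
print(move_linear([500,-100,-15],speed=60,max_force=6)); st()
move_linear([500,-100,60],speed=200)
a=read_camera("scene")
im=a["pixels"][225:345,190:310,::-1]; im=np.clip(im.astype(float)*1.5,0,255).astype(np.uint8)
cv2.imwrite("pics/z2.png",cv2.resize(im,None,fx=5,fy=5,interpolation=cv2.INTER_CUBIC))
print(((proj(a,[443,-183.5,38])-[190,225])*5).round())
E
```

```text
8.63 [ 444.  -184.    74.9] F [-0.1  0.5 -0.8] gap -0.2 gf 0.0
9.12 [498.6 -98.7  57.6] F [-0.5  0.6  1.4] gap 0.3 gf 0.0
False
10.32 [ 500.4 -100.1   -2.6] F [ 0.7 -0.4  0.2] gap -0.1 gf 0.0
11.5 [ 500. -100.   45.] F [0.  0.4 0.2] gap 85.1 gf 0.0
False
12.65 [ 500.4 -100.2  -14.6] F [-0.7 -0.1  0.4] gap 85.4 gf 0.0
[206. 394.]
```

View pics/z2.png

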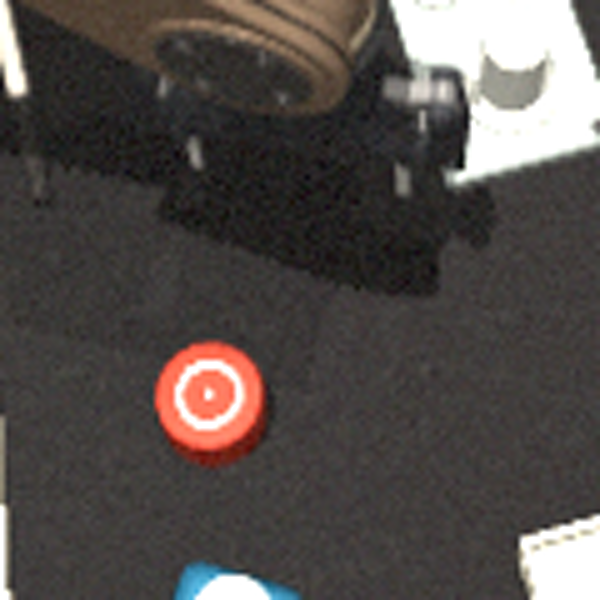

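```bash
python3 - <<'E'
from h import *
grasp(30)
move_linear([500,-100,5],speed=200)
print(move_linear([500,-100,-40],speed=40,max_force=5)); st()
move_linear([500,-100,60],speed=200); gripper_open(); st()
E
```

```text
True
15.16 [ 500.  -100.   -23.5] F [-2.   0.6  5.2] gap -0.0 gf 3.0
16.51 [ 500.1 -100.    60.1] F [0.8 0.6 0.9] gap 85.6 gf 0.0
```

The tips are really 23 mm higher than reported, since shut on the bench the TCP reads -23.5. I'll compensate and grip the cap.

```bash
python3 - <<'E'
from h import *
move_pose([443,-183.5,40],down(134))
move_linear([443,-183.5,-19],speed=120)
grasp(20); st()
gripper_open(); move_pose([443,-183.5,-19],down(74)); grasp(30); st()
move_linear([443,-183.5,110],speed=200); st()
a=read_camera("scene"); b=read_camera("top")
def im(c,X):
    u,v=proj(c,X).astype(int); return cv2.resize(c["pixels"][v-36:v+36,u-36:u+36,::-1],None,fx=5,fy=5,interpolation=cv2.INTER_CUBIC)
cv2.imwrite("pics/g.png",np.hstack([im(a,[443,-183.5,140]),im(b,[443,-183.5,140])]))
E
```

```text
18.73 [ 443.7 -184.   -18. ] F [-1.1  0.7  5.6] gap 49.7 gf 20.8
20.59 [ 443.  -183.5  -18.8] F [-0.5  0.1  2.9] gap 48.9 gf 30.7
21.38 [ 442.1 -182.9  108.7] F [-0.   0.8 -0.5] gap 48.7 gf 31.1
```

View pics/g.png

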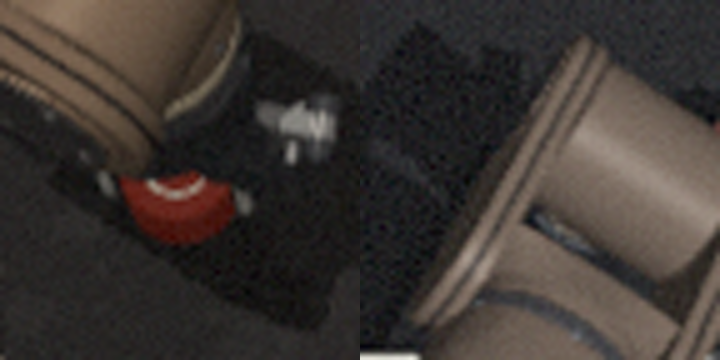

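The cap is held level (gap 49). Now over the post and down, guarded.

```bash
python3 - <<'E'
from h import *
move_linear([608.4,-43,105],speed=220); st()
h=move_linear([608.4,-43,42],speed=120,max_force=6); st(h)
if not h:
    h=move_linear([608.4,-43,25],speed=40,max_force=5); st(h)
E
```

```text
22.62 [607.6 -43.4 104.5] F [ 0.2 -0.7 -0.3] gap 48.6 gf 31.1
23.29 [608.6 -43.3  42.4] F [-0.5 -0.5 -0.6] gap 49.0 gf 31.1 False
23.68 [609.2 -43.1  29. ] F [-0.1  0.8  1.6] gap 48.8 gf 34.3 True
```

Seated at the expected height. I'll release, move above the gauge and look at the cap.

```bash
python3 - <<'E'
from h import *
gripper_open(); move_linear([608.4,-43,90],speed=200); move_pose([445,174,190],down(74)); st()
a=read_camera("scene"); b=read_camera("top"); np.save("c2.npy",{"scene":a,"top":b},allow_pickle=True)
r=[]
for c in(a,b):
    u,v=proj(c,[608.4,-43,86]).astype(int); print(u-30,v-30)
    r.append(cv2.resize(c["pixels"][v-30:v+30,u-30:u+30,::-1],None,fx=6,fy=6,interpolation=cv2.INTER_CUBIC))
cv2.imwrite("pics/cap.png",np.hstack(r))
E
```

```text
25.71 [445.3 173.4 189.3] F [-0.2 -0.5  0.2] gap 85.2 gf 0.0
262 200
263 159
```

View pics/cap.png

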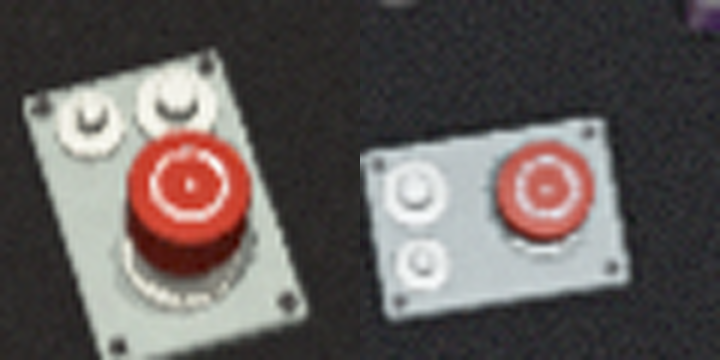

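The cap sits level on the post, with its dot at scene (293.3,230.3) and top (293.6,190.1). Now I'll grip the gauge and lift it.

```bash
python3 - <<'E'
from h import *
cs=np.load("c2.npy",allow_pickle=True).item()
print(back(cs["scene"],293.25,230.25,86).round(1),back(cs["top"],293.6,190.1,86).round(1))
h=move_linear([445,174,104.5],speed=130,max_force=8); st(h)
if not h:
    grasp(60); st()
    move_linear([445,174,150],speed=80); st()
    move_linear([445,174,205],speed=150); hold(.2); st()
    a=read_camera("scene"); b=read_camera("top"); np.save("c3.npy",{"scene":a,"top":b},allow_pickle=True)
    r=[]
    for c in(a,b):
        u,v=proj(c,[445,174,180]).astype(int); u=max(u,40);v=max(v,50); print(u-40,v-50)
        r.append(cv2.resize(c["pixels"][v-50:v+50,u-40:u+40,::-1],None,fx=5,fy=5,interpolation=cv2.INTER_CUBIC))
    cv2.imwrite("pics/ga.png",np.hstack(r))
E
```

```text
[609.7 -41.6  86. ] [607.9 -42.4  86. ]
26.62 [445.7 174.  105.1] F [-0.6  0.9  0.4] gap 85.6 gf 0.0 False
27.2 [445.4 174.  105. ] F [0.1 0.3 2.1] gap 23.3 gf 60.8
27.92 [444.7 173.9 149.7] F [-0.6 -0.6 -2.1] gap 23.5 gf 60.4
28.63 [444.  173.8 203.3] F [-0.2 -1.  -1.5] gap 23.2 gf 60.4
172 91
177 195
```

View pics/ga.png

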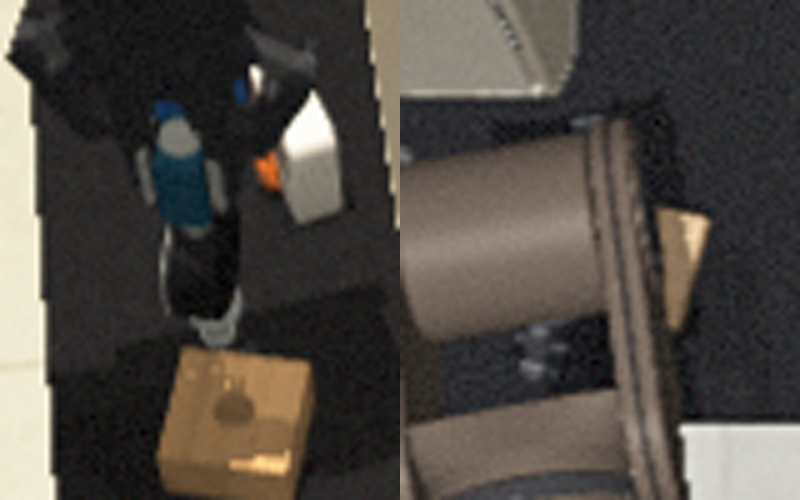

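The gauge is held upright, with its foot at about crop (217,340) and the rest empty. Now I'll hover over the cap and look.

```bash
python3 - <<'E'
from h import *
move_linear([608.6,-42.6,210],speed=150); move_linear([608.6,-42.6,184],speed=80); hold(.2); st()
a=read_camera("scene"); np.save("c4.npy",a,allow_pickle=True)
u,v=proj(a,[608.6,-42.6,100]).astype(int); print(u-30,v-30)
f=lambda c,s:cv2.resize(np.clip(c[...,::-1]*1.4,0,255).astype(np.uint8),None,fx=s,fy=s,interpolation=cv2.INTER_CUBIC)
cv2.imwrite("pics/hov.png",f(a["pixels"][v-30:v+30,u-30:u+30],9))
E
```

```text
31.37 [608.8 -42.7 184.3] F [ 0.5  0.7 -2.2] gap 23.7 gf 60.4
263 198
```

View pics/hov.png

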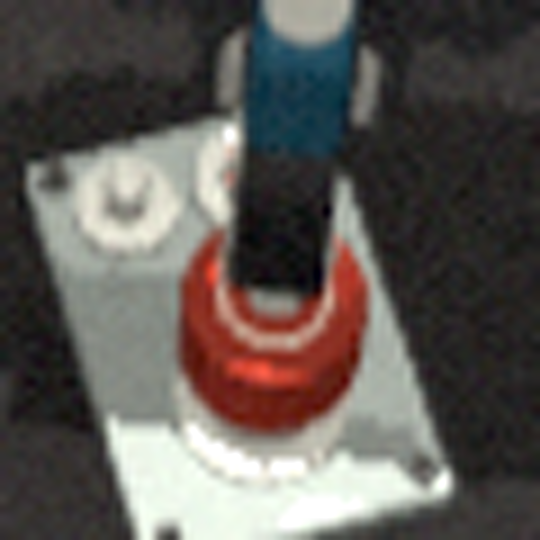

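```bash
python3 - <<'E'
from h import *
a=np.load("c4.npy",allow_pickle=True).item()
def low(x,y,z,r):
    t=np.linspace(0,6.3,200); P=np.array([proj(a,[x+r*np.cos(k),y+r*np.sin(k),z]) for k in t]); P=(P-[263,198]+.5)*9-.5
    return P[P[:,1].argmax()].round(1),P.min(0).round(0),P.max(0).round(0)
for nm,z,r in(("ring in",86,13),("cap",86,25),("foot",91.3,9),("collar",115.3,15),("rim",48,25)): print(nm,*low(608.6,-42.6,z,r))
for nm,z,r in(("ring in",86,13),("foot",91.3,9)): print(nm,"y+2",low(608.6,-40.6,z,r)[0])
im=a["pixels"][198:258,263:323]; print(im[28:40,30].tolist())
E
```

```text
ring in [273.4 343.2] [224. 254.] [322. 343.]
cap [274.  385.3] [178. 213.] [367. 385.]
foot [274.2 321.2] [240. 259.] [308. 321.]
collar [279.1 304.8] [220. 199.] [336. 305.]
rim [267.1 440. ] [175. 272.] [357. 440.]
ring in y+2 [272.2 336.3]
foot y+2 [272.9 314.3]
[[16, 13, 14], [19, 15, 18], [17, 17, 21], [11, 15, 12], [54, 56, 50], [100, 101, 95], [103, 94, 87], [96, 53, 46], [101, 35, 21], [134, 104, 91], [128, 92, 80], [100, 33, 22]]
```

The foot is inside the ring, about 0.8 mm too far toward -y. I'll correct that and press under force control.

```bash
cat >> h.py <<'E'
def avg(n=12):
    F=[];z=[]
    for _ in range(n): hold(.03); s=state(); F.append(s["ft_force"]); z.append(s["tcp_pos"])
    print("avg",round(s["time"],2),np.mean(F,0).round(2),np.mean(z,0).round(2),"gap",round(float(s["finger_gap"]),1)); return np.mean(F,0)[2],np.mean(z,0)[2]
E
python3 - <<'E'
from h import *
move_linear([608.9,-41.8,184],speed=20); avg()
h=move_linear([608.9,-41.8,176],speed=10,max_force=4); print(h); avg()
for z in (177,175.5,174):
    move_linear([608.9,-41.8,z],speed=15); F,_=avg()
    if F>7: break
E
```

```text
avg 32.07 [-0.18 -0.02 -1.85] [608.9  -41.8  184.03] gap 23.8
True
avg 33.06 [ 0.81 -0.36  4.23] [608.97 -41.82 178.49] gap 23.0
avg 33.71 [ 1.34 -0.39  5.24] [609.1  -41.85 177.15] gap 23.1
avg 34.36 [ 1.01 -0.06  6.15] [609.08 -41.84 175.87] gap 23.5
avg 35.01 [ 0.89 -0.05  6.44] [609.11 -41.86 174.66] gap 23.6
```

```bash
python3 - <<'E'
from h import *
move_linear([608.8,-41.8,172.3],speed=15); avg(25)
a=read_camera("scene")
u,v=proj(a,[608.6,-42.6,130]).astype(int); print(u-30,v-35)
cv2.imwrite("pics/end.png",cv2.resize(np.clip(a["pixels"][v-35:v+35,u-30:u+30,::-1]*1.4,0,255).astype(np.uint8),None,fx=8,fy=8,interpolation=cv2.INTER_CUBIC))
E
```

```text
avg 36.11 [ 0.71 -0.26  7.67] [609.12 -41.87 173.33] gap 23.4
263 187
```

View pics/end.png

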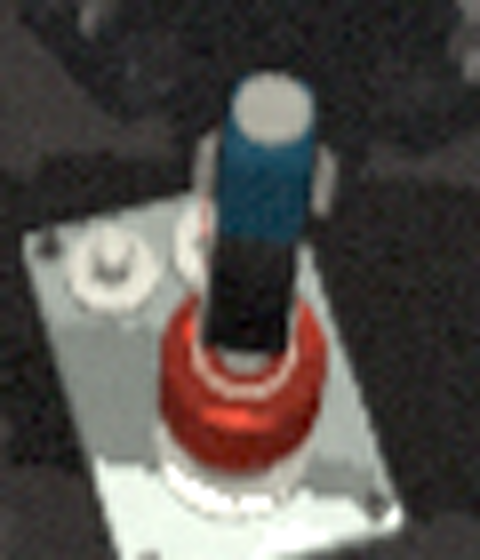

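The foot sits inside the ring. Force and travel both put the handle about 5.8 mm down, inside the green band. Handing in.

```bash
python3 -c "
from bench import *
print(finish_job())"
```

```text
the job is handed in; nothing more can be done
None
```

I handed the job in at about 36 s of the 61 s allowed: the cap sits on the tall post, and the arm is holding the gauge upright with its foot inside the white ring, centred to within about 1 mm. The handle is pushed down about 5.8 mm, going by force and travel, which is inside the green band.

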